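# Hang the slotted turner on the utensil carousel

## Robot

A 6-joint arm with a two-finger parallel gripper is mounted at the origin on a cart in front of the work surface, level with it; the furniture and walls round the work are solid. World frame = base frame: x ahead of the robot, y to its left, z up, the work surface at z = 0. Lengths are in mm, angles in rad, forces in N, time in s.
With the tool pointing down it reaches from about 375 to 925 mm from the base axis. Payload 5.7 kg.
Tool frame: the origin (TCP) lies at the very end of the fingers, on their centre line; the grasp point (between the pads) lies 19 mm behind it; y points along the fingers, x is the direction in which the jaws open and shut, and the axes are right-handed (so a half turn about y gives the same grasp; the last joint's range is limited). The gripper opens to 85 mm and grips with 20 to 120 N. Pads are 22 mm wide; open, the fingers measure 114 mm over their backs; the gripper's body (76 mm by 85 mm) begins 54 mm behind the grasp point. The pads swing forward as they close: fully open they stand 13 mm farther back than shut.
Start: joints at [-1.271, 0.359, 1.51, -0, 1.272, -0.115], TCP at [241.786, -549.093, 231.267] pointing down, gripper open.
Joint ranges: [-2.97, 2.97], [-1.01, 2.36], [0.21, 2.38], [-0.96, 4.11], [0.2, 2.71], [-2.98, 2.98]. Speed limits (rad/s): [2.39, 2.39, 3.14, 3.14, 3.14, 3.14].

## Interface

Orientations are given as a rotation vector (axis times angle).
In Python, from rig import manip, eyes gives the robot as it stands. Calls block until the motion is done:
- manip.reach(position, orientation): joint-space move of the TCP to a pose.
- manip.move_l(position, orientation=None, rate=150, threshold=None): straight line of the TCP; orientation=None keeps the orientation; rate is the mean speed in mm/s. With threshold (N) it stops when the force on the tool has changed by that much, and returns True; else False.
- manip.goto_joints(angles): joint-space move.
- manip.move_gripper(opening): finger opening in mm; the grip force is fixed at half the most; returns when the fingers have stopped.
- manip.dwell(seconds).
- manip.ik(position, orientation): joint angles nearest the present ones, or None.
- manip.get_obs(): the state.
- eyes.camera(name): name is "side" or "top"; returns (picture, depth): 384x512x3 uint8, red, green, blue; 384x512 float32, mm along the optical axis (not along the pixel's ray), 0 where there is no reading.
- eyes.calibration(name): a dict with "fx", "fy", "cx", "cy" (pixels), "rvec" (rotation vector, rad) and "tvec" (3), from world to camera coordinates, as OpenCV has them. Camera axes: x right, y down, z forward; pixel columns grow to the right and rows downward; lengths in mm; the calibration is good to about 2 mm. A picture is of the moment at which its call begins. calibration takes no time and is no camera call.
A pose or a line that the arm cannot do raises manip.Unreachable and nothing moves.
- manip.close_job(): hands the job in, once; it reports no verdict.
The state is a dict: "time_s": time; "joint_positions": joint angles; "joint_vel": joint speeds; "tau": joint torques, N m; "ee_pos": TCP position; "ee_rot": TCP orientation; "contact_force": force on the tool from outside, world axes, zero at the start; "wrist_torque": the same for the moment, N m; "grip_width": finger opening in mm.
Only numpy, scipy, OpenCV 4.12 (cv2) and the standard library are available. Lean on these libraries where they do the work, as an engineer would, in place of code of your own. Each camera call takes 0.05 s, during which the arm holds its last target.

## Task

Turn the utensil carousel until its one empty hook points to the front of the rack, over the black tab on the foot. Then take the slotted turner out of the wooden block, hang it by its eye on that hook and slide it gently past the springy roller until it is fully home at the hub end, and let go. Never force it against the rack, leave the empty hook at the front, and do not disturb the tins and the spice jar.

Things in the scene. Friction and masses are not known exactly. Their poses are not given: they have to be found in the camera images.
- rack: Fixed foot of a five-hook utensil carousel; origin on its vertical axis at the worktop, z up. Its front (black tab on the round steel foot, 70 mm radius) is the rack's -x. The post carries a turning black crown, 64 mm wide, slid by hand to a height that IS NOT MEASURED and differs every time: its lift h is 0 to 40 mm. Feel for it, or see it. Friction of about 40 N holds that height.
- grip_low (a point): Point of the fixed rack on its axis, 229.5 mm up: the top of the crown's black bar grip if h were 0 (the real top is h higher). The bar, for turning the crown, is 34 mm long along the line of the empty hook, 13 mm wide and 24 mm high; the crown's flat top is 28 mm below the bar's top.
- hook_low (a point): Point of the fixed rack, 79 mm in front of its axis, 195 mm up: the upper line of the rod of a hook at the front if h were 0 (really h higher), in the free stretch between roller and tip. Five straight level radial rods, 7 mm thick, 72 degrees apart; the end bends up to a tip at radius 91 mm, its top 12.5 mm above the rod's upper line. Four hooks hold swinging utensils; one is empty.
- home_low (a point): Point of the fixed rack, 54.5 mm in front of its axis, 195 mm up: home on the rod if h were 0. A 13 mm thick black sleeve ends at radius 50 mm (home stop). A grey roller, 16 mm diameter, 6 mm wide, at radius 64 mm, stands 2.5 mm above the rod and sinks under a light spring; passing it takes up to about 7 N along the rod. Free rod: radius 72 to 86 mm.
- carousel (a joint): Angle of the crown about the vertical (rad, positive counter-clockwise from above, -3.1 to 3.1). 0 = the empty hook points exactly to the rack's front (-x); at value a it points along -x turned by a about z, and the bar grip lies on the same line. Friction about 0.12 N m; it stays where left. Starts at 0.7 to 2.2.
- turner_eye (a point): Centre of the slotted turner's hanging eye. z up the handle, y across the width, x through the opening. A frame 28 mm wide outside (y), straight sides, 6 mm thick (x): gripped from above across y it leaves the opening free for the hook. Opening 18 mm wide, 24 mm high, centred here; above it a round 6 mm bar, its top 18 mm above this point. Hung, this point is 12 mm below the rod's upper line.
- turner: Slotted turner, steel head 50 mm wide (y), 4 mm thick, 65 mm high, black 16 mm wide handle, 166 mm tall in all, about 90 g. Origin at the middle of the head's lower end, 148 mm below the eye's centre. It stands upright, head down, in the block's middle slot with a degree or two of play.
- block: Fixed wooden drying block 90 x 90 x 50 mm, origin under its centre, z up, yaw varies. The turner stands in its middle slot, which runs along the block's y and is 40 mm deep: lift straight up by more than 40 mm.
- tin_beans_mid (a point): Bystander: round tin 75 mm across and 58 mm high, point at its centre.
- spice_jar_mid (a point): Bystander: small round spice jar 45 mm across and 97 mm high, point at its centre.
- tin_tuna_mid (a point): Bystander: low round tin 86 mm across and 40 mm high, point at its centre.

How it is judged:
By the outcome, as a careful person would: the job done as asked, in the order asked, and still so for the second after the job is handed in, with the robot touching nothing.
It also fails if it takes over 72 s, if anything falls off the work surface, if the arm or the gripper's body presses on something with over 40 N, if the wrist force passes 120 N, or if a joint passes its speed limit or range.

## Working session

There is one attempt and no reset: what is moved stays moved. The work goes in short steps, each a Python script; the robot and the scene stay as the last script left them, time stands still between calls to the robot, and variables do not carry over. Pictures are saved under pics/ and viewed, and the job is handed in when it is done.

```bash
ls; mkdir -p pics; python3 - <<'E'
from rig import manip, eyes
import cv2,numpy as np
for n in ("side","top"):
    p,d=eyes.camera(n); cv2.imwrite(f"pics/{n}0.png",cv2.resize(p[:,:,::-1],(768,576),interpolation=cv2.INTER_CUBIC)); np.savez(f"{n}0.npz",p=p,d=d)
    print(n,eyes.calibration(n),d.min(),d.max())
print(manip.get_obs())
E
```

```text
pics
side {'fx': 397.8278698961577, 'fy': 397.8278698961577, 'cx': 256.49343831893566, 'cy': 192.81012674224561, 'rvec': array([ 0.12232767,  2.66060552, -1.5964772 ]), 'tvec': array([ 550.29232798,   91.65461009, 1013.14195092])} 0.0 2232.2256
top {'fx': 363.2841429655534, 'fy': 363.2841429655534, 'cx': 254.06837027067422, 'cy': 189.59133676284233, 'rvec': array([ 2.127135  , -2.1561604 ,  0.23647615]), 'tvec': array([  14.15896426,  589.19590334, 1038.02407357])} 0.0 2392.742
{'time_s': 0.1, 'joint_positions': array([-1.27109861e+00,  3.59444209e-01,  1.51133931e+00, -7.30409534e-06,
        1.27247396e+00, -1.15160541e-01]), 'joint_vel': array([ 0.00135321, -0.00323108, -0.00273381, -0.00139619, -0.00063777,
        0.00046178]), 'tau': array([-9.46617656e-04, -5.28653347e+01, -2.79348528e+01, -3.32366089e-04,
        5.08338417e-03, -8.76584267e-06]), 'ee_pos': array([ 241.61184153, -548.53506707,  230.52518936]), 'ee_rot': array([-1.37628658,  0.89933177, -0.89721874]), 'contact_force': array([-0.08511771,  0.04498648,  0.7685341 ]), 'wrist_torque': array([-0.01320853,  0.03334992,  0.04341152]), 'grip_width': 85.21833922405389}
```

View pics/side0.png

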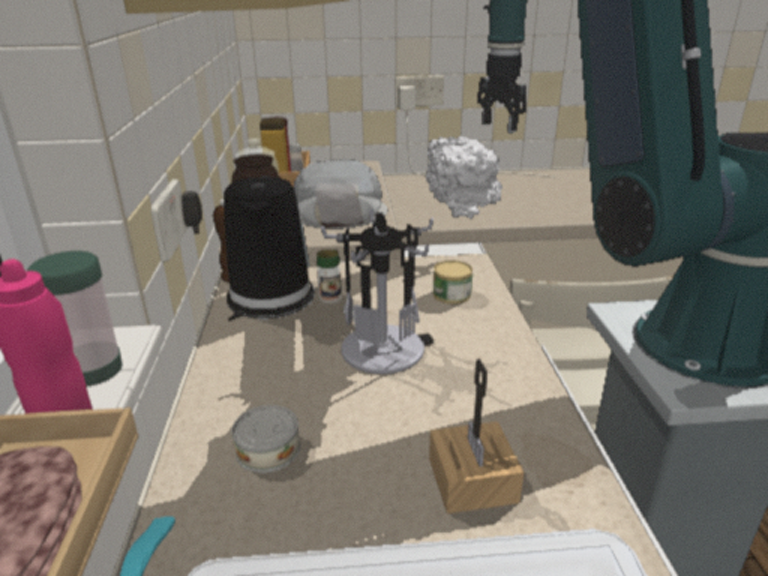

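View pics/top0.png

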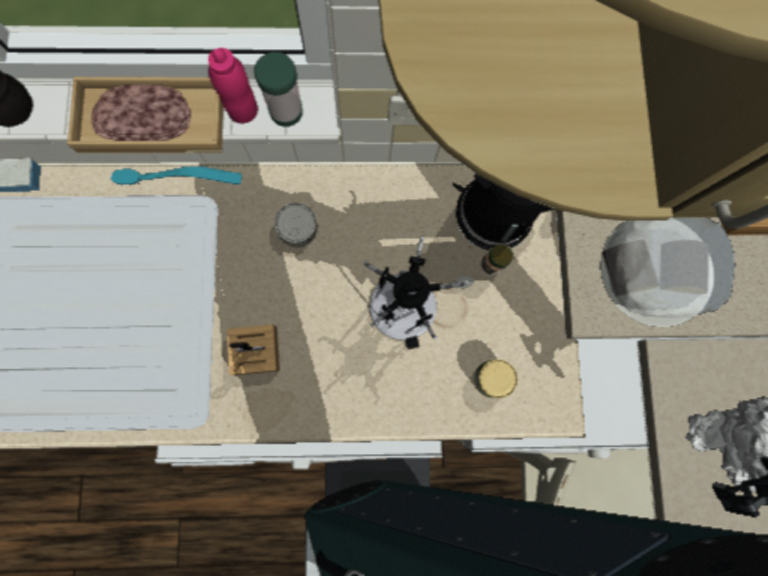

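The side view shows the carousel at about (385,260), the block with the turner at (478,450), the foot tab at (427,340) and the tins and jar around them. In the top view the crown is at (411,290), the tab at (412,342) and the block at (252,350). Next I'll zoom in on the crown and block.

```bash
python3 - <<'E'
import cv2,numpy as np
t=np.load("top0.npz")['p'][:,:,::-1]; s=np.load("side0.npz")['p'][:,:,::-1]
a=cv2.resize(t[150:240,235:325],(600,600),interpolation=cv2.INTER_CUBIC)
cv2.imwrite("pics/topcrown.png",a)
cv2.imwrite("pics/topblock.png",cv2.resize(t[205:260,140:200],(600,550),interpolation=cv2.INTER_CUBIC))
cv2.imwrite("pics/sidecrown.png",cv2.resize(s[135:255,215:305],(450,600),interpolation=cv2.INTER_CUBIC))
cv2.imwrite("pics/sideblock.png",cv2.resize(s[230:350,280:360],(400,600),interpolation=cv2.INTER_CUBIC))
E
```

```text
(no output)
```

View pics/topcrown.png

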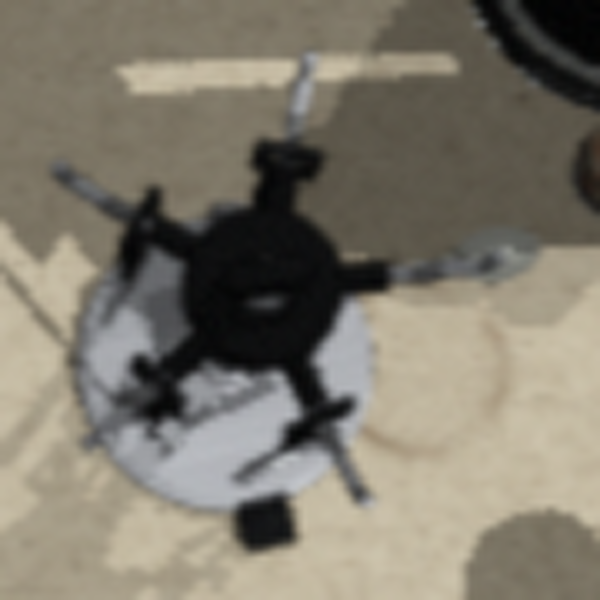

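View pics/topblock.png

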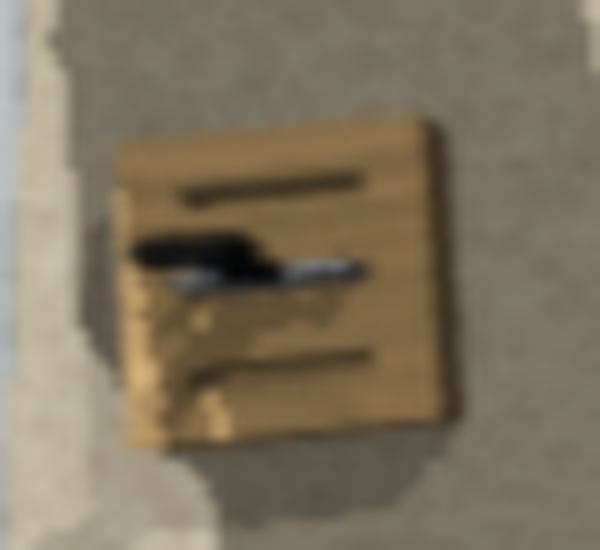

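View pics/sidecrown.png

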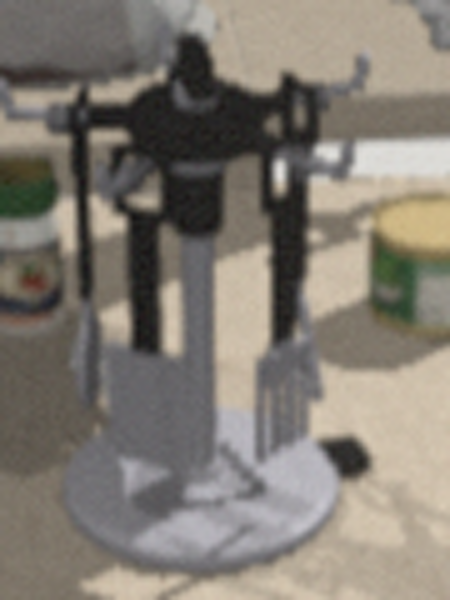

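View pics/sideblock.png

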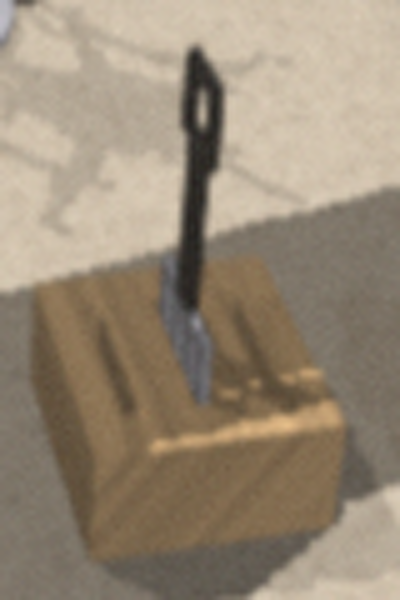

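```bash
cat > hlp.py <<'E'
import numpy as np,cv2
CAL={}
def cal(n):
    if n not in CAL:
        from rig import eyes
        CAL[n]=eyes.calibration(n)
    return CAL[n]
def pix2w(n,u,v,z=None,d=None):
    """cast pixel arrays to world, with depth d or onto plane z"""
    c=cal(n);R=cv2.Rodrigues(c['rvec'])[0];t=c['tvec']
    u=np.atleast_1d(u).astype(float);v=np.atleast_1d(v).astype(float)
    r=np.stack([(u-c['cx'])/c['fx'],(v-c['cy'])/c['fy'],np.ones_like(u)],-1)
    C=-R.T@t; w=r@R
    if d is not None: return C+w*np.asarray(d)[:,None]
    return C+w*((z-C[2])/w[:,2])[:,None]
def proj(n,P):
    c=cal(n);K=np.array([[c['fx'],0,c['cx']],[0,c['fy'],c['cy']],[0,0,1]])
    return cv2.projectPoints(np.asarray(P,float).reshape(-1,3),c['rvec'],c['tvec'],K,None)[0].reshape(-1,2)
def cloud(n,d,box=None):
    v,u=np.nonzero(d>0); P=pix2w(n,u,v,d=d[v,u])
    return u,v,P
E
python3 - <<'E'
from hlp import *
for n in("top","side"):
    c=cal(n);R=cv2.Rodrigues(c['rvec'])[0];print(n,-R.T@c['tvec'],proj(n,[600,0,0]))
    d=np.load(n+"0.npz")['d'];p=np.load(n+"0.npz")['p']
    u,v,P=cloud(n,d)
    col=p[v,u].astype(int)
    # foot
    if n=="top": b=(u>240)&(u<300)&(v>155)&(v<235)
    else: b=(u>215)&(u<305)&(v>135)&(v<255)
    for lo in range(-10,280,10):
        m=b&(P[:,2]>lo)&(P[:,2]<lo+10)
        if m.sum(): print(lo,m.sum(),P[m].mean(0).round(1),P[m].min(0).round(),P[m].max(0).round())
E
```

```text
top [ 390.50282005   47.46538706 1126.98751132] [[255.36037185 189.37321679]]
-10 1432 [595.4 -44.2  -1.8] [ 458. -143.   -7.] [710.  47.  -0.]
0 1498 [586.8 -47.5   2.6] [ 458. -143.    0.] [709.  47.  10.]
10 605 [534.8 -34.7  12.7] [ 467. -107.   10.] [618.  27.  20.]
20 5 [545.7 -41.9  23.4] [543. -49.  21.] [549. -34.  27.]
30 3 [546.7 -38.1  35.8] [545. -42.  35.] [551. -33.  37.]
40 2 [523.7 -49.8  45.1] [500. -64.  41.] [547. -36.  49.]
50 14 [507.  -40.8  54.5] [491. -76.  51.] [576.   6.  59.]
60 8 [537.9 -10.6  66.5] [493. -44.  60.] [585.  16.  70.]
70 10 [546.1 -19.7  75. ] [495. -49.  71.] [608.  10.  79.]
80 16 [559.7 -28.   85.5] [497. -75.  80.] [612.  17.  90.]
90 19 [532.7 -27.4  95.1] [496. -71.  91.] [610.  17. 100.]
100 15 [536.7   5.5 105.5] [504. -10. 101.] [573.  17. 110.]
110 9 [545.5  -8.6 113.8] [499. -60. 110.] [589.  12. 118.]
120 8 [559.9 -31.1 123.3] [498. -65. 120.] [606.  12. 127.]
130 6 [551.7 -23.5 134.6] [499. -60. 131.] [607.  10. 139.]
140 5 [554.  -20.6 145.4] [501. -65. 140.] [605.   7. 149.]
150 4 [528.9 -40.6 153.9] [498. -61. 150.] [606.   
[... 1618 characters left out ...]
[611.  15. 140.]
140 86 [555.2 -13.8 144.8] [499. -56. 140.] [610.  17. 150.]
150 105 [554.5 -15.3 154.9] [499. -65. 150.] [610.  17. 160.]
160 107 [558.4 -12.5 164.7] [506. -63. 160.] [609.  14. 170.]
170 110 [558.5 -11.4 175.3] [509. -52. 170.] [609.  19. 180.]
180 126 [554.7 -14.  184.4] [496. -72. 180.] [611.  21. 190.]
190 119 [555.8 -15.5 196.4] [489. -71. 191.] [622.  22. 200.]
200 470 [553.7 -21.6 205.7] [ 469. -128.  200.] [640.  42. 210.]
210 367 [552.  -26.3 213.3] [ 469. -130.  210.] [639.  45. 220.]
220 33 [554.6 -26.8 224.8] [547. -48. 220.] [562. -20. 229.]
230 34 [554.8 -27.2 234.9] [547. -50. 230.] [561. -17. 240.]
240 28 [553.9 -34.6 241.3] [549. -52. 240.] [559. -20. 244.]
```

```bash
python3 - <<'E'
from hlp import *
for n in("top","side"):
    d=np.load(n+"0.npz")['d'];p=np.load(n+"0.npz")['p']
    u,v,P=cloud(n,d); col=p[v,u].astype(int)
    near=np.hypot(P[:,0]-550,P[:,1]+37)<130
    m=near&(P[:,2]>6)&(P[:,2]<20)
    q=P[m]; print(n,"foot z pct",np.percentile(q[:,2],[5,50,95]).round(1))
    # foot circle: convex hull of pixels
    hull=cv2.convexHull(np.stack([u[m],v[m]],-1).astype(np.int32))
    f=m&(col.min(1)>110)
    (cx,cy),r=cv2.minEnclosingCircle(P[f][:,:2].astype(np.float32)); print("foot circ",cx,cy,r)
    # crown disc
    c=near&(P[:,2]>205)&(P[:,2]<218)&(np.hypot(P[:,0]-550,P[:,1]+37)<34)
    (cx,cy),r=cv2.minEnclosingCircle(P[c][:,:2].astype(np.float32)); print("crown",cx,cy,r,np.percentile(P[c][:,2],[5,25,50,75,95]).round(1))
    b=near&(P[:,2]>228); 
    print("bar",cv2.minAreaRect(P[b][:,:2].astype(np.float32)),np.percentile(P[b][:,2],[25,50,75,95]).round(1))
    # black tab
    k=near&(P[:,2]>2)&(P[:,2]<25)&(col.max(1)<60)&(P[:,0]<500)
    print("tab",k.sum(),P[k].mean(0).round(1),P[k].min(0).round(),P[k].max(0).round())
    # hooks, top
    A=np.array([550,-37.])
    rr=np.hypot(P[:,0]-A[0],P[:,1]-A[1]); th=np.degrees(np.arctan2(P[:,1]-A[1],P[:,0]-A[0]))
    k=near&(P[:,2]>190)&(P[:,2]<235)&(rr>70)
    hh,_=np.histogram(th[k],np.arange(-180,181,10)); print([(int(a),int(b)) for a,b in zip(np.arange(-180,180,10),hh) if b])
    for a in sorted(set(np.round(th[k]/10)*10)):
        s=k&(abs(th-a)<5); 
        if s.sum(): print(a,s.sum(),P[s].mean(0).round(1),th[s].mean().round(1),rr[s].max().round(1),P[s][:,2].max().round(1))
    # block
    bl=(np.hypot(P[:,0]-470,P[:,1]-270)<150)&(P[:,2]>40)&(P[:,2]<58)&(col[:,0]-col[:,2]>35)
    print("block",cv2.minAreaRect(P[bl][:,:2].astype(np.float32)),P[bl][:,2].mean())
    tu=(np.hypot(P[:,0]-470,P[:,1]-270)<150)&(P[:,2]>60)
    if tu.sum():
        for lo in range(60,200,15):
            s=tu&(P[:,2]>=lo)&(P[:,2]<lo+15)
            if s.sum(): print(lo,s.sum(),P[s].mean(0).round(1),P[s].min(0).round(),P[s].max(0).round())
E
```

```text
top foot z pct [ 7.5 11.6 15.7]
foot circ 550.4732055664062 -48.3321533203125 77.00193786621094
crown 550.10986328125 -37.118309020996094 33.5504035949707 [208.6 211.6 212.8 214.1 215.8]
bar ((613.6712646484375, -92.74217224121094), (134.5348663330078, 140.02743530273438), 1.0723376274108887) [575.3 576.7 851.9 860.1]
tab 47 [476.7 -56.2   9.3] [467. -67.   4.] [486. -46.  14.]
[(-160, 25), (-90, 30), (-20, 27), (50, 24), (120, 3), (130, 16)]
-160.0 7 [474.2 -71.  210.1] -155.9 90.1 221.6
-150.0 18 [477.4 -73.4 209.7] -153.3 92.3 218.9
-90.0 3 [ 556.9 -120.8  206.6] -85.3 93.2 209.6
-80.0 27 [ 560.  -120.2  209.4] -83.1 97.2 220.0
-20.0 9 [628.7 -59.2 208.1] -15.8 92.4 217.3
-10.0 18 [633.7 -57.2 209.7] -13.6 97.5 219.4
50.0 2 [594.7  25.9 205.4] 54.6 82.1 207.0
60.0 22 [594.2  32.1 210.6] 57.4 91.7 219.7
130.0 19 [496.9  23.3 209.9] 131.3 89.7 220.5
block ((465.3415832519531, 261.5043029785156), (90.10120391845703, 90.05134582519531), 4.702230453491211) 49.34983434604497
60 18 [464.8 257.7  70.7] [462. 236.  63.] [468. 284.  75.]
75 7 [465.2 262.   78.7] [462. 238.  75.] [467. 283. 
[... 1066 characters left out ...]
9
60.0 40 [595.2  35.9 209.1] 58.2 95.5 219.6
130.0 41 [498.3  27.2 208.4] 128.8 91.4 219.1
block ((466.3166809082031, 264.7335205078125), (90.27423858642578, 92.22242736816406), 4.860815525054932) 49.11277049874878
60 80 [467.  267.8  68.6] [462. 241.  60.] [470. 291.  75.]
75 43 [466.7 269.   80.3] [462. 241.  75.] [469. 288.  89.]
90 36 [466.7 268.6  97.3] [463. 260.  90.] [469. 274. 104.]
105 34 [467.1 268.1 112.2] [464. 257. 105.] [469. 273. 119.]
120 37 [466.8 268.  127.4] [463. 259. 120.] [469. 273. 134.]
135 56 [467.  266.2 144.2] [463. 252. 135.] [470. 279. 150.]
150 53 [466.4 266.8 157.2] [462. 251. 150.] [470. 280. 165.]
165 61 [466.5 267.9 172.8] [463. 253. 165.] [470. 280. 177.]
```

```bash
python3 - <<'E'
from hlp import *
d=np.load("top0.npz")['d'];p=np.load("top0.npz")['p']
for v in range(184,197,2):
    us=np.arange(280,320,3); P=pix2w("top",us,np.full(len(us),v),d=d[v,us]); print(v,[(int(z),p[v,x].max()) for z,x in zip(P[:,2],us)])
# hook points around -82 deg, all z by r
u,v,P=cloud("top",d)
A=np.array([550,-37.]);rr=np.hypot(P[:,0]-A[0],P[:,1]-A[1]); th=np.degrees(np.arctan2(P[:,1]-A[1],P[:,0]-A[0]))
for n in("top","side"):
    d=np.load(n+"0.npz")['d'];u,v,P=cloud(n,d)
    rr=np.hypot(P[:,0]-A[0],P[:,1]-A[1]); th=np.degrees(np.arctan2(P[:,1]-A[1],P[:,0]-A[0]))
    for a in (-154,-82,-12,58,130):
        print(n,a,[ (lo,int(((abs(th-a)<25)&(rr>35)&(rr<110)&(P[:,2]>lo)&(P[:,2]<lo+30)).sum())) for lo in range(30,240,30)])
# foot
for n in("top","side"):
    p=np.load(n+"0.npz")['p'].astype(int)
    vv,uu=np.mgrid[:384,:512]
    W=pix2w(n,uu.ravel(),vv.ravel(),z=12.); 
    R=np.hypot(W[:,0]-550,W[:,1]+40)<110
    col=p.reshape(-1,3)
    grey=R&(col.max(1)-col.min(1)<16+0)&(col.min(1)>120)&(col[:,2]>=col[:,0]-2)
    m=np.zeros(384*512,np.uint8);m[grey]=255;m=m.reshape(384,512)
    cs=max(cv2.findContours(cv2.morphologyEx(m,cv2.MORPH_CLOSE,np.ones((3,3))),0,1)[0],key=cv2.contourArea).reshape(-1,2)
    hw=pix2w(n,cs[:,0],cs[:,1],z=12.)[:,:2].astype(np.float32)
    print(n,"foot",cv2.minEnclosingCircle(hw),cv2.fitEllipse(cv2.convexHull(hw)))
    W=pix2w(n,uu.ravel(),vv.ravel(),z=8.)
    R=(abs(W[:,0]-477)<18)&(abs(W[:,1]+51)<22)&(col.max(1)<55)
    print("tab",R.sum(),W[R].mean(0),cv2.minAreaRect(W[R][:,:2].astype(np.float32)))
E
```

```text
184 [(212, np.uint8(15)), (1126, np.uint8(66)), (2, np.uint8(90)), (0, np.uint8(93)), (1, np.uint8(91)), (-2, np.uint8(94)), (4, np.uint8(90)), (-1, np.uint8(91)), (-2, np.uint8(93)), (7, np.uint8(93)), (3, np.uint8(94)), (7, np.uint8(89)), (-1, np.uint8(88)), (-2, np.uint8(90))]
186 [(216, np.uint8(17)), (215, np.uint8(20)), (0, np.uint8(93)), (-1, np.uint8(94)), (2, np.uint8(93)), (2, np.uint8(95)), (-5, np.uint8(91)), (0, np.uint8(92)), (14, np.uint8(91)), (1, np.uint8(98)), (3, np.uint8(106)), (5, np.uint8(97)), (-2, np.uint8(99)), (0, np.uint8(100))]
188 [(239, np.uint8(14)), (212, np.uint8(17)), (-3, np.uint8(100)), (2, np.uint8(118)), (0, np.uint8(85)), (1, np.uint8(91)), (0, np.uint8(92)), (0, np.uint8(90)), (4, np.uint8(82)), (2, np.uint8(89)), (219, np.uint8(122)), (5, np.uint8(129)), (1, np.uint8(156)), (2, np.uint8(166))]
190 [(238, np.uint8(16)), (213, np.uint8(16)), (211, np.uint8(19)), (208, np.uint8(19)), (211, np.uint8(24)), (208, np.uint8(101)), (204, np.uint8(69)), (206, np.uint8(89)), (206, np.uint8(101)), (210, np.uint8(70)), (-2, np.uint8(119)), (9, np.uint8(129
[... 1677 characters left out ...]
5), (90, 93), (120, 65), (150, 70), (180, 150), (210, 34)]
top foot ((542.0086059570312, -32.84695816040039), 65.69062042236328) ((529.568359375, -24.252140045166016), (78.90957641601562, 130.60498046875), 145.35955810546875)
tab 46 [476.69530385 -56.08033714   8.        ] ((476.8979797363281, -56.52210235595703), (21.69178009033203, 18.43853759765625), 89.21231842041016)
side foot ((550.445068359375, -26.64309310913086), 67.9856948852539) ((552.5169677734375, -27.394237518310547), (131.7921905517578, 134.70965576171875), 11.933403968811035)
tab 26 [477.26840956 -49.19047497   8.        ] ((476.4085693359375, -48.265113830566406), (12.982170104980469, 24.320777893066406), 12.044071197509766)
```

```bash
python3 - <<'E'
from hlp import *
from scipy.optimize import least_squares
vv,uu=np.mgrid[:384,:512]
for n in("top","side"):
    f=np.load(n+"0.npz");p=f['p'].astype(float);d=f['d']
    ratio=(p[:,:,0]+3)/(p[:,:,2]+3)
    W=pix2w(n,uu.ravel(),vv.ravel(),z=12.).reshape(384,512,3)
    for c0 in [(548,-38)]:
      for it in range(3):
        pts=[]
        for a in np.radians(np.arange(-180,180,3)):
            # skip tab & sample along ray on plane z=12
            rs=np.arange(58,84,0.5); Q=np.stack([c0[0]+rs*np.cos(a),c0[1]+rs*np.sin(a),0*rs+12],-1)
            uv=proj(n,Q).astype(np.float32)
            s=cv2.remap(ratio.astype(np.float32),uv[None,:,0],uv[None,:,1],cv2.INTER_LINEAR)[0]
            b=cv2.remap(p.max(2).astype(np.float32),uv[None,:,0],uv[None,:,1],cv2.INTER_LINEAR)[0]
            g=s>1.15
            if g[-10:].all() and not g[:4].any() and b.min()>50:
                i=np.argmax(g); 
                if g[i:].all(): pts.append(Q[i,:2])
        pts=np.array(pts)
        r=least_squares(lambda c:np.hypot(*(pts-c[:2]).T)-c[2],[*c0,70],loss='soft_l1')
        c0=r.x[:2]
      print(n,len(pts),r.x,np.abs(r.fun).mean())
    # hooks
    u,v,P=cloud(n,d)
    def ang(c): return np.arctan2(P[:,1]-c[1],P[:,0]-c[0])
    c=np.array([550.,-37]); rr=np.hypot(*(P[:,:2]-c).T)
    k=(P[:,2]>198)&(P[:,2]<225)&(rr>68)&(rr<98)
    Q=P[k]
    def fun(x):
        D=Q[:,:2]-x[:2]; t=np.arctan2(D[:,1],D[:,0])-x[2]; s=2*np.pi/5; e=(t+s/2)%s-s/2
        return np.hypot(*D.T)*np.sin(e)
    r=least_squares(fun,[550,-37,np.radians(-82)],loss='soft_l1'); print(n,"hooks",k.sum(),r.x[:2],np.degrees(r.x[2]),np.abs(r.fun).mean())
    # bar top in plane
    rr=np.hypot(*(P[:,:2]-c).T)
    b=(rr<32)&(P[:,2]>228)&(P[:,2]<250); print("bar",P[b].mean(0),cv2.minAreaRect(P[b][:,:2].astype(np.float32)),np.percentile(P[b][:,2],[10,50,75,90,98]))
E
```

```text
top 72 [551.21701505 -38.95763926  71.04548047] 0.5311128312620323
top hooks 136 [552.09475509 -39.76170499] -84.55619078814843 1.6493088887277
bar [551.51691793 -39.68409233 239.47003534] ((552.5460205078125, -40.16178894042969), (12.897088050842285, 32.83621597290039), 5.073922634124756) [236.47786075 239.91767449 241.63269144 242.85022543 243.985416  ]
side 89 [554.41871833 -25.90307679  73.36576824] 1.9388196834136047
side hooks 191 [553.5306329  -35.29028853] -84.47456292285666 1.4190039935403669
bar [554.33668441 -30.15114799 237.01013462] ((553.8719482421875, -34.553062438964844), (11.779712677001953, 35.75670623779297), 6.23614501953125) [230.3238633  238.05303594 241.12902019 241.57031017 242.26558977]
```

```bash
python3 - <<'E'
from hlp import *
from scipy.spatial.transform import Rotation as Ro
print(Ro.from_rotvec([-1.37628658,  0.89933177, -0.89721874]).as_matrix().round(3))
k=np.array([[235,505],[290,495],[298,540],[245,552],[267,523]])*0.15+[235-.5+.075,150-.5+.075]
for z in(4,12):
    W=pix2w("top",k[:,0],k[:,1],z=z); print(W.round(1)); D=W[4,:2]-[551.3,-39.1]; print(np.degrees(np.arctan2(D[1],D[0])))
d=np.load("top0.npz")['d'];p=np.load("top0.npz")['p'];u,v,P=cloud("top",d)
for lo in range(250,1100,50):
    m=(P[:,2]>lo)&(P[:,2]<lo+50)&(P[:,0]>250)
    if m.sum(): print(lo,m.sum(),P[m].min(0).round(),P[m].max(0).round())
for n,b in (("jar",(320,345,160,182)),("tuna",(182,212,133,165)),("beans",(315,348,236,268)),("kettle",(303,365,115,168))):
    m=(u>=b[0])&(u<b[1])&(v>=b[2])&(v<b[3])&(P[:,2]>25)&(P[:,2]<400); print(n,P[m].mean(0).round(),np.percentile(P[m],2,axis=0).round(),np.percentile(P[m],98,axis=0).round())
E
```

```text
[[ 0.403 -0.     0.915]
 [-0.915  0.002  0.403]
 [-0.002 -1.     0.   ]]
[[485.7 -42.6   4. ]
 [489.9 -68.4   4. ]
 [469.1 -71.5   4. ]
 [463.9 -46.7   4. ]
 [477.1 -57.3   4. ]]
-166.2085554152129
[[485.  -42.   12. ]
 [489.2 -67.6  12. ]
 [468.5 -70.7  12. ]
 [463.4 -46.1  12. ]
 [476.5 -56.6  12. ]]
-166.85894061842623
250 1852 [ 250. -590.  250.] [1004.  301.  300.]
300 1029 [ 250. -532.  300.] [1004.  292.  350.]
350 718 [250. -38. 350.] [985. 144. 400.]
400 697 [250. -57. 400.] [883.  90. 450.]
450 880 [250. -73. 450.] [883.  89. 500.]
500 612 [ 250. -398.  500.] [881.  87. 550.]
550 22863 [ 250. -375.  550.] [826.  22. 600.]
600 4176 [ 250. -372.  600.] [770.   2. 650.]
650 4373 [ 250. -334.  650.] [724.  -7. 700.]
700 3870 [ 254. -298.  700.] [677. -26. 750.]
750 2155 [ 269. -174.  750.] [304. -59. 800.]
800 2469 [ 285. -194.  800.] [614. -95. 850.]
850 2124 [ 298. -187.  850.] [ 609. -103.  862.]
jar [ 642. -227.   75.] [ 618. -261.   26.] [ 684. -208.  100.]
tuna [724. 180.  36.] [684. 141.  28.] [765. 219.  41.]
beans [ 401. -217.   54.] [ 367. -253.   31.] [ 434. -183.   60.]
kettle [ 708. -214.  140.] [ 653. -286.   33.] [ 773. -170.  229.]
```

```bash
python3 - <<'E'
from hlp import *
print(pix2w("top",[257,275,300,330,360,400,440],[20,55,83,108,125,140,143],z=576).round())
from rig import manip
from scipy.spatial.transform import Rotation as Ro
def ori(yaw): # tool x along yaw, tool y down
    x=np.array([np.cos(yaw),np.sin(yaw),0]);y=np.array([0,0,-1.]);return Ro.from_matrix(np.stack([x,y,np.cross(x,y)],1)).as_rotvec()
r=np.radians
for nm,pos,th in (("barA",[552.5,-38,290],[-84.5+90,-84.5-90]),("barB",[552.5,-38,290],[-168+90,-168-90+360]),("turn",[466,264,250],[94.8,-85.2])):
    for t in th: print(nm,t,manip.ik(pos,ori(r(t))))
E
cat >> hlp.py <<'E'
from scipy.spatial.transform import Rotation as Ro
def ori(deg): # tool x along yaw deg, tool y down
    yaw=np.radians(deg);x=np.array([np.cos(yaw),np.sin(yaw),0]);y=np.array([0,0,-1.]);return Ro.from_matrix(np.stack([x,y,np.cross(x,y)],1)).as_rotvec()
def shot(tag):
    from rig import eyes
    for n in("side","top"):
        p,d=eyes.camera(n); np.savez(f"{n}{tag}.npz",p=p,d=d)
def crop(n,tag,u0,u1,v0,v1,k):
    p=np.load(f"{n}{tag}.npz")['p'][v0:v1,u0:u1,::-1]
    cv2.imwrite(f"pics/{n}{tag}.png",cv2.resize(p,None,fx=k,fy=k,interpolation=cv2.INTER_CUBIC))
def st(m):
    o=m.get_obs(); print("t",round(o['time_s'],2),"pos",o['ee_pos'].round(1),"F",o['contact_force'].round(1),"T",o['wrist_torque'].round(2),"w",round(o['grip_width'],1)); return o
E
```

```text
[[ 784.   16.  576.]
 [ 720.  -12.  576.]
 [ 670.  -52.  576.]
 [ 626.  -99.  576.]
 [ 597. -147.  576.]
 [ 571. -210.  576.]
 [ 566. -275.  576.]]
barA 5.5 [-1.93405308e-01  2.43310049e-01  1.52945927e+00 -4.44089210e-16
  1.36882333e+00 -2.89398417e-01]
barA -174.5 [-0.19340531  0.24331005  1.52945927  0.          1.36882333  2.85219424]
barB -78 [-1.93405308e-01  2.43310049e-01  1.52945927e+00 -4.44089210e-16
  1.36882333e+00  1.16795151e+00]
barB 102 [-0.19340531  0.24331005  1.52945927  0.          1.36882333 -1.97364115]
turn 94.8 [ 3.86438993e-01  2.48872148e-01  1.62388352e+00 -4.44089210e-16
  1.26883699e+00 -1.26813314e+00]
turn -85.2 [ 3.86438993e-01  2.48872148e-01  1.62388352e+00 -4.44089210e-16
  1.26883699e+00  1.87345952e+00]
```

```bash
python3 - <<'E'
from hlp import *
from rig import manip
manip.reach([330,-290,275],ori(-30)); st(manip)
manip.reach([440,-60,275],ori(5.5)); st(manip)
manip.move_gripper(40)
manip.move_l([552.3,-38,268],ori(5.5)); st(manip)
shot("1")
crop("side","1",205,315,100,220,5);crop("top","1",225,335,130,250,5)
E
```

```text
t 1.18 pos [ 330.2 -291.2  275.1] F [ 0.  -0.9 -0.3] T [-0.02 -0.02  0.01] w 85.5
t 2.17 pos [440.2 -61.2 274.8] F [-0.2 -0.2  0.6] T [-0.01  0.05 -0.01] w 85.5
t 3.6 pos [551.5 -37.9 267.8] F [-1.   0.5 -0.1] T [ 0.03  0.   -0.05] w 39.8
```

View pics/side1.png

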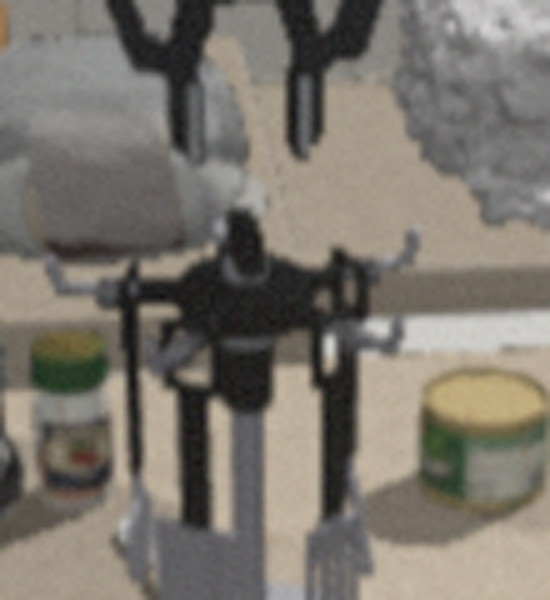

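View pics/top1.png

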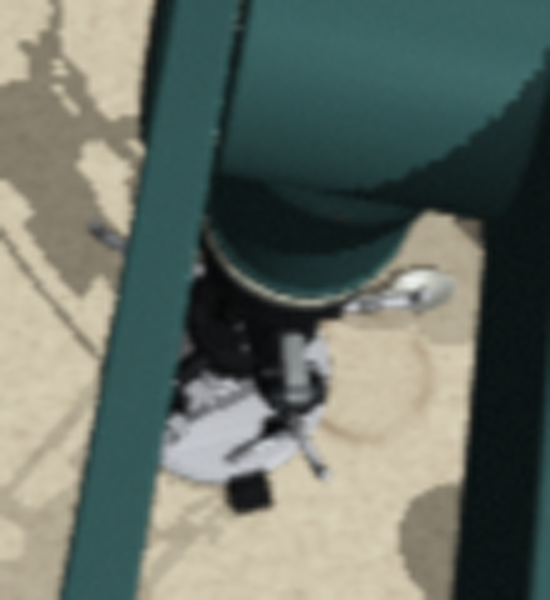

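The side view shows the fingertips at about (197,160) and (302,158) in the crop, centred almost over the bar top at (241,208). The arm hides the crown in the top view. I'll compare the projected TCP with these positions to check the calibration.

```bash
python3 - <<'E'
from hlp import *
o=ori(5.5);R=Ro.from_rotvec(o).as_matrix()
T=np.array([551.5,-37.9,267.8])
for dx in(-20,-27,20,27): print(dx,(proj("side",T+R[:,0]*dx)-[205,100])*5)
print(proj("side",[T,[552,-39.5,241],[553.5,-36,241]]))
d=np.load("side1.npz")['d'];u,v,P=cloud("side",d)
m=(u>235)&(u<272)&(v>112)&(v<134)&(abs(P[:,1]+38)<40)&(P[:,2]>255)
for s in(-1,1):
    k=m&((P[:,0]-551)*s>0); print(P[k].mean(0).round(1),P[k].min(0).round(1),P[k].max(0).round(1))
E
```

```text
-20 [[290.69128486 155.10367724]]
-27 [[306.12128199 154.01332513]]
20 [[201.78535074 161.38616529]]
27 [[186.09703909 162.49477104]]
[[254.27906887 131.64676501]
 [254.14239597 142.79112934]
 [253.60183329 143.37660168]]
[527.2 -33.7 292.3] [517.1 -49.5 270.7] [533.5 -25.5 312.8]
[579.2 -26.8 295.7] [571.7 -44.1 271.9] [590.9 -20.5 316.4]
```

```bash
python3 - <<'E'
from hlp import *
from rig import manip
h=manip.move_l([552.8,-38,224],ori(5.5),rate=60,threshold=4); print(h); st(manip)
if not h:
    for w in (20,17,15): manip.move_gripper(w); st(manip)
    shot("2"); crop("side","2",205,315,100,220,5)
E
```

```text
False
t 4.58 pos [553.1 -38.  224.2] F [ 0.5 -0.3  0.8] T [-0.01  0.    0.02] w 40.1
t 4.92 pos [552.9 -38.  224.3] F [ 0.2 -0.2 -0.3] T [-0.03 -0.02  0.03] w 19.7
t 5.13 pos [552.8 -38.  224.1] F [ 0.8 -0.6 -0.2] T [-0.02  0.03 -0.  ] w 16.8
t 5.35 pos [552.8 -38.  224. ] F [ 0.4 -0.3 -0. ] T [-0.01 -0.03 -0.02] w 15.1
```

View pics/side2.png

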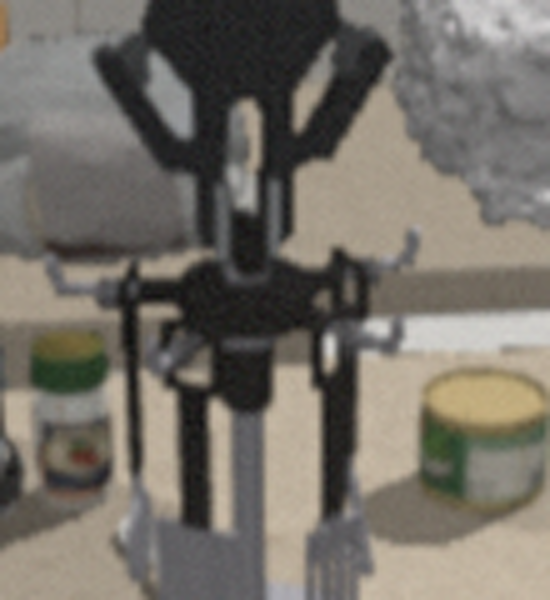

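The fingers straddle the bar with no contact at 15 mm opening, so x is right to within about 1 mm. Next I'll turn it in small steps and null the side forces as I go.

```bash
python3 - <<'E'
from hlp import *
from rig import manip
manip.move_gripper(14.3); st(manip)
p=np.array([552.8,-38,224.])
for a in np.arange(-5,-38,-11):
    manip.move_l(p,ori(a),rate=100); 
    o=st(manip); 
    F=o['contact_force']
    if np.hypot(F[0],F[1])>15: print("stop",a);break
E
```

```text
t 5.67 pos [552.8 -38.  224. ] F [ 0.7 -1.2 -0.5] T [ 0.04  0.04 -0.02] w 14.3
t 6.0 pos [552.7 -38.  224. ] F [-1.  -0.6 -0.2] T [-0.07  0.13  0.03] w 14.5
t 6.34 pos [552.7 -38.  224. ] F [-1.2 -0.2  0.5] T [-0.11  0.15  0.01] w 14.4
t 6.68 pos [552.8 -37.9 224. ] F [-0.   0.4  0.1] T [-0.    0.14  0.04] w 14.3
```

```bash
python3 - <<'E'
from hlp import *
from rig import manip
p=np.array([552.8,-38,224.])
for a in (-38,-50,-62,-72,-78):
    manip.move_l(p,ori(a),rate=100); 
    o=st(manip); F=o['contact_force']
    if np.hypot(F[0],F[1])>12: print("stop",a);break
else:
    for w in (13.7,13.2,12):
        manip.move_gripper(w); st(manip)
E
```

```text
t 7.03 pos [552.9 -37.9 224. ] F [-0.   0.1 -0.2] T [-0.01  0.03 -0.  ] w 14.5
t 7.38 pos [553.  -38.  224.1] F [-0.8 -0.8 -0.6] T [-0.02 -0.04  0.02] w 14.2
t 7.74 pos [553. -38. 224.] F [-0.5  0.2 -0.3] T [-0.08 -0.1   0.03] w 14.4
t 8.07 pos [553.  -38.1 224.1] F [ 0.9 -0.5  0.2] T [-0.12 -0.16  0.03] w 14.0
t 8.32 pos [553.  -38.1 224.1] F [ 1.5 -2.  -0.6] T [-0.19 -0.23  0.04] w 14.3
t 8.54 pos [553.  -38.1 224.1] F [ 1.2 -1.2 -0.2] T [-0.24 -0.22  0.12] w 13.6
t 8.76 pos [553.  -38.1 224.1] F [ 1.5 -2.   0.4] T [-0.33 -0.27  0.11] w 13.1
t 8.97 pos [552.8 -38.2 224.1] F [ 1.1 -3.8  1.6] T [-0.48 -0.09  0.07] w 12.4
```

```bash
python3 - <<'E'
from hlp import *
from rig import manip
manip.move_gripper(30); st(manip)
manip.move_l([552.8,-38.1,272],None,rate=100)
manip.reach([435,200,275],ori(-80)); st(manip)
manip.move_gripper(44)
shot("3"); crop("side","3",205,315,120,240,5); crop("top","3",225,335,130,250,5)
E
```

```text
t 9.29 pos [552.4 -37.6 223.8] F [-0.1  0.   0.3] T [ 0.05 -0.01 -0.02] w 30.2
t 10.96 pos [435.6 199.5 274.8] F [-0.3  0.1 -0.1] T [ 0.04 -0.01  0.03] w 29.8
```

View pics/side3.png

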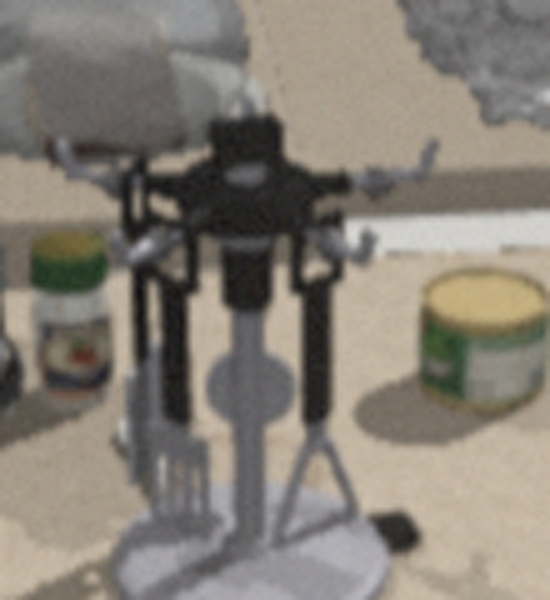

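View pics/top3.png

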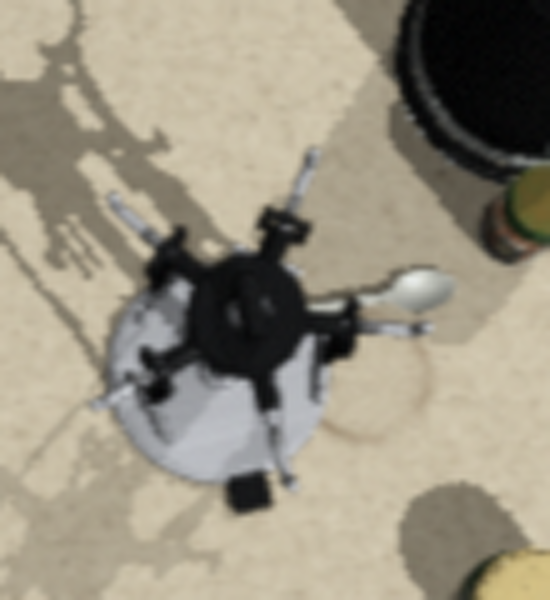

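The top view now shows the empty hook pointing down towards the tab, with its tip at (288,480) and the tab at (248,492). The rest of the offset should be perspective, so I'll fit the hooks to measure the actual angle.

```bash
cat > meas.py <<'E'
from hlp import *
from scipy.optimize import least_squares
def hooks(tag,a0=-168,c=(552.8,-38.3)):
  for n in("top","side"):
    f=np.load(n+tag+".npz");d=f['d'];p=f['p'];u,v,P=cloud(n,d); c=np.array(c); rr=np.hypot(*(P[:,:2]-c).T)
    k=(P[:,2]>198)&(P[:,2]<226)&(rr>68)&(rr<99);Q=P[k]
    def fun(x):
        D=Q[:,:2]-x[:2]; t=np.arctan2(D[:,1],D[:,0])-x[2]; s=2*np.pi/5; e=(t+s/2)%s-s/2
        return np.hypot(*D.T)*np.sin(e)
    r=least_squares(fun,[*c,np.radians(a0)],loss='soft_l1')
    th=np.degrees(np.arctan2(P[:,1]-r.x[1],P[:,0]-r.x[0])); rr=np.hypot(*(P[:,:2]-r.x[:2]).T)
    dth=(th-np.degrees(r.x[2])+180)%360-180
    e=(abs(dth)<8)&(P[:,2]>195)&(P[:,2]<226)&(rr>60)&(rr<99)
    print(n,"centre",r.x[:2].round(1),"hook dir",np.degrees(r.x[2]).round(2),"own",dth[e].mean().round(2),e.sum(),"own zr",[(int(x),int(z)) for x,z in sorted(zip(rr[e],P[e][:,2]))][::3])
    b=(rr<20)&(P[:,2]>230)&(P[:,2]<250); print(" bar",cv2.minAreaRect(P[b][:,:2].astype(np.float32)))
    col=p[v,u].astype(int); W=pix2w(n,u,v,z=8.)
    R=(abs(W[:,0]-477)<18)&(abs(W[:,1]+54)<24)&(col.max(1)<55)
    if R.sum():
        t=W[R].mean(0); print(" tab",R.sum(),t.round(1),"dir from centre",np.degrees(np.arctan2(*(t[:2]-r.x[:2])[::-1])).round(2))
E
python3 - <<'E'
from meas import *
hooks("3")
E
```

```text
top centre [552.3 -39.9] hook dir -167.54 own -0.1 38 own zr [(60, 207), (62, 211), (64, 207), (67, 210), (69, 206), (72, 205), (74, 209), (77, 203), (80, 205), (82, 206), (85, 211), (88, 218), (91, 219)]
 bar ((552.4585571289062, -40.32199478149414), (33.92171859741211, 13.048710823059082), 12.096709251403809)
 tab 46 [476.7 -56.1   8. ] dir from centre -167.88
side centre [554.  -35.3] hook dir -167.4 own 0.14 66 own zr [(60, 206), (62, 209), (62, 203), (63, 205), (63, 209), (66, 204), (66, 206), (68, 204), (69, 205), (71, 203), (73, 206), (76, 202), (78, 205), (81, 204), (83, 202), (85, 205), (87, 210), (88, 204), (88, 216), (89, 218), (91, 213), (92, 219)]
 bar ((553.1087646484375, -36.07916259765625), (33.73725128173828, 12.304015159606934), 11.896568298339844)
 tab 26 [477.  -49.3   8. ] dir from centre -169.66
```

The hook points to -167.5°. The tab is at -167.9° in the top view and -169.7° in the side view, so the crown is aligned. Bias-corrected, the turner's eye is at about (465.6, 263.2, 158), and I'll grasp it there.

```bash
python3 - <<'E'
from hlp import *
from rig import manip
manip.reach([465.6,263.2,215],ori(-85.2)); st(manip)
h=manip.move_l([465.6,263.2,147],None,rate=80,threshold=5); print(h); st(manip)
shot("4"); crop("side","4",270,380,190,310,5)
E
```

```text
t 11.81 pos [465.2 263.3 214.1] F [-1.  -0.4 -0.5] T [-0.    0.02 -0.02] w 44.0
False
t 12.81 pos [466.  263.4 147.5] F [0.4 1.2 1. ] T [-0.01 -0.03  0.04] w 43.7
```

View pics/side4.png

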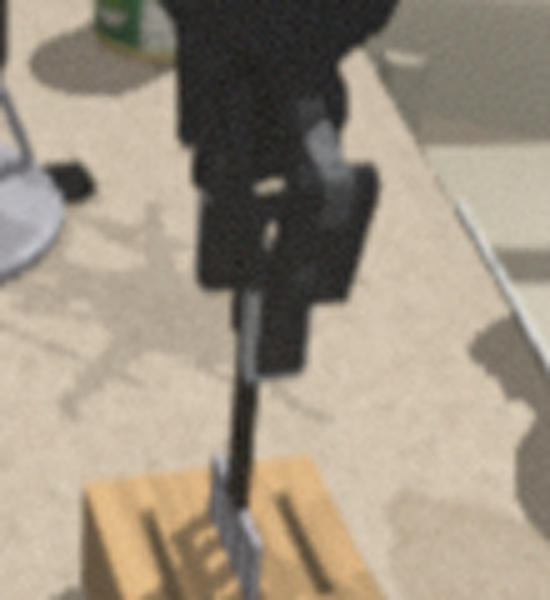

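```bash
python3 - <<'E'
from hlp import *
R=Ro.from_rotvec(ori(-85.2)).as_matrix();T=np.array([466,263.4,147.5])
f=lambda P:((proj("side",P)-[270,190])*5).round(0)
for s in(-1,1):
    for w in(-11,11): print(s,w,f(T+R[:,0]*s*22+R[:,2]*w),f(T+R[:,0]*s*34+R[:,2]*w))
print(f([[466,263.4,176],[466,263.4,158],[466,263.4,120],[466,263.4,80]]))
print(f([466,263.4,158]+np.outer([1,-1],R[:,0]*14)))
E
```

```text
-1 -11 [[299. 366.]] [[311. 388.]]
-1 11 [[236. 373.]] [[247. 396.]]
1 -11 [[258. 289.]] [[248. 269.]]
1 11 [[198. 295.]] [[188. 276.]]
[[253. 261.]
 [249. 305.]
 [242. 393.]
 [235. 482.]]
[[237. 281.]
 [262. 329.]]
```

```bash
python3 - <<'E'
from hlp import *
from rig import manip
manip.move_gripper(31); st(manip)
manip.move_gripper(20); o=st(manip)
p=o['ee_pos'].copy()
manip.move_l([465.8,263.2,p[2]+8],None,rate=60); st(manip)
manip.move_l([465.8,263.2,204],None,rate=80); st(manip)
shot("5"); crop("side","5",270,380,160,280,5)
E
```

```text
t 13.19 pos [465.7 263.2 147.2] F [-0.1 -0.2 -0.4] T [-0.    0.01  0.03] w 31.0
t 13.41 pos [465.9 263.4 147.4] F [-0.6 -0.1  3.3] T [0.   0.08 0.  ] w 26.2
t 13.7 pos [466.  263.3 155.7] F [ 0.1  0.  -0.8] T [-0.05 -0.01  0.  ] w 26.0
t 14.46 pos [465.5 263.  203.7] F [-0.3 -0.6 -0.4] T [ 0.01 -0.05 -0.01] w 26.3
```

View pics/side5.png

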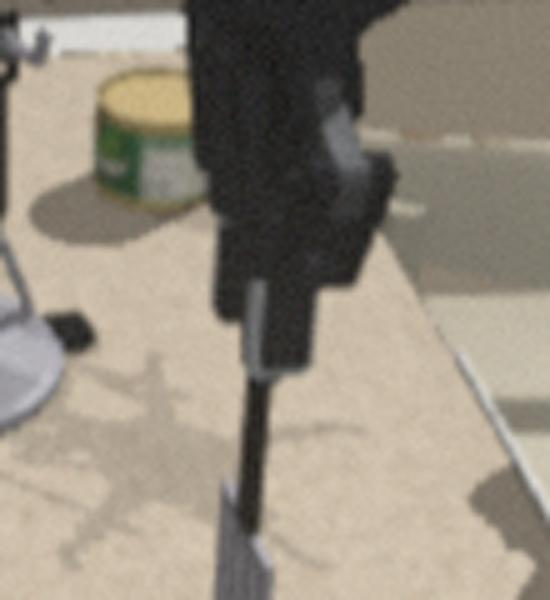

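```bash
python3 - <<'E'
from hlp import *
for n in("side","top"):
    f=np.load(n+"5.npz");d=f['d'];p=f['p'];u,v,P=cloud(n,d)
    m=(abs(P[:,0]-466)<25)&(abs(P[:,1]-263)<45)&(P[:,2]>54)&(P[:,2]<205)
    for lo in range(55,205,15):
        s=m&(P[:,2]>=lo)&(P[:,2]<lo+15)
        if s.sum(): print(n,lo,s.sum(),P[s].mean(0).round(1),P[s].min(0).round(0),P[s].max(0).round(0))
crop("side","5",280,370,215,335,5)
E
```

```text
side 55 16 [466.6 268.9  68.5] [462. 239.  67.] [469. 289.  70.]
side 70 80 [466.5 268.9  78. ] [462. 243.  70.] [469. 289.  85.]
side 85 79 [466.4 267.4  93. ] [462. 240.  85.] [470. 290. 100.]
side 100 76 [466.6 266.7 107.7] [462. 241. 100.] [470. 290. 115.]
side 115 77 [466.5 269.4 122.8] [462. 241. 115.] [470. 289. 130.]
side 130 61 [466.5 267.8 135.2] [463. 241. 130.] [469. 291. 145.]
side 145 37 [466.5 267.7 152.5] [463. 259. 145.] [468. 273. 159.]
side 160 38 [466.7 267.4 167.3] [463. 257. 160.] [469. 272. 174.]
side 175 39 [466.9 267.3 182.1] [463. 258. 175.] [469. 272. 190.]
side 190 21 [466.6 269.8 197.5] [457. 249. 190.] [474. 284. 205.]
top 55 4 [464.3 251.9  67.4] [462. 237.  64.] [468. 268.  70.]
top 70 12 [463.7 256.4  78.4] [462. 239.  71.] [467. 277.  84.]
top 85 10 [462.8 265.5  91.4] [461. 236.  86.] [466. 285.  99.]
top 100 8 [464.9 246.9 109.6] [462. 236. 102.] [468. 267. 114.]
top 115 4 [464.  252.1 123. ] [462. 240. 115.] [466. 269. 128.]
top 130 5 [464.7 247.4 135. ] [463. 236. 131.] [466. 254. 144.]
```

View pics/side5.png

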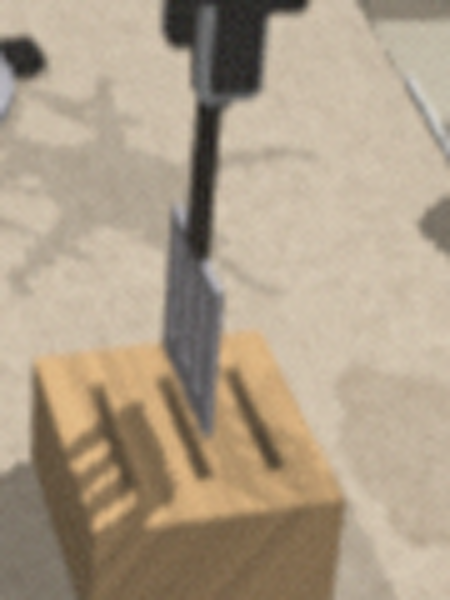

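```bash
cat >> hlp.py <<'E'
AX=np.array([552.8,-38.3]); FD=np.radians(-167.8); F2=np.array([np.cos(FD),np.sin(FD)]); YAW=-77.8
def tcp(r,eye): # TCP for eye at radius r, height eye
    return [*(AX+F2*r),eye-10.6]
E
python3 - <<'E'
from hlp import *
from rig import manip
manip.move_l([430,120,204],ori(-80),rate=180)
manip.move_l(tcp(125,209.5),ori(YAW),rate=180); st(manip)
manip.move_l(tcp(108,209.5),None,rate=60,threshold=4);st(manip)
shot("6"); crop("side","6",240,350,110,230,5); crop("top","6",225,335,130,250,5)
print(tcp(108,0),(proj("side",[[*(AX+F2*108),209.5],[*(AX+F2*91),219],[*(AX+F2*79),207]])-[240,110])*5)
E
```

```text
t 16.7 pos [430.5 -64.  198.8] F [-0.7 -0.6 -0.6] T [-0.01  0.   -0.03] w 26.5
t 17.13 pos [447.7 -60.8 198.9] F [ 0.1  0.2 -0.3] T [-0.01  0.03  0.06] w 26.6
[np.float64(447.2390834171016), np.float64(-61.123078017181946), -10.6] [[289.64500427 201.6596707 ]
 [256.58361867 187.01259459]
 [231.81467557 214.05023845]]
```

View pics/side6.png

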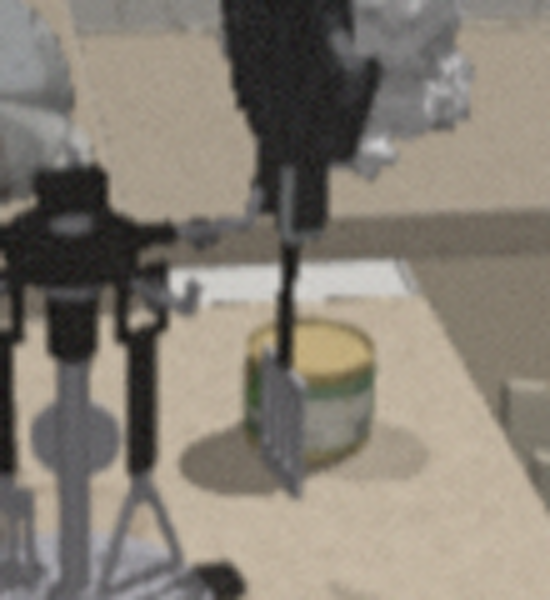

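View pics/top6.png

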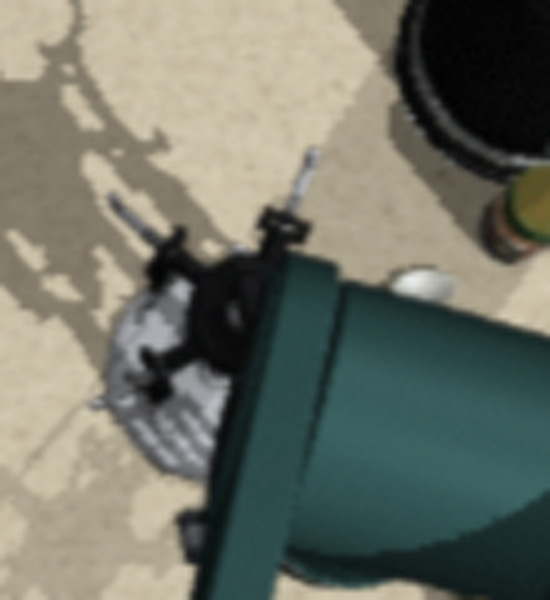

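In the side view the hook tip is at about (256,192), close to the predicted (257,187), and the eye sits just outside it. Next I'll thread it slowly with a force guard.

```bash
python3 - <<'E'
from hlp import *
from rig import manip
h=manip.move_l(tcp(79,209.5),None,rate=30,threshold=3);o=st(manip);print(h,"r",(o['ee_pos'][:2]-AX)@F2)
shot("7"); crop("side","7",230,340,110,230,5)
E
```

```text
t 18.35 pos [475.4 -55.  198.9] F [ 0.2 -0.4 -0.6] T [ 0.03  0.03 -0.02] w 26.1
False r 79.20541044488205
```

View pics/side7.png

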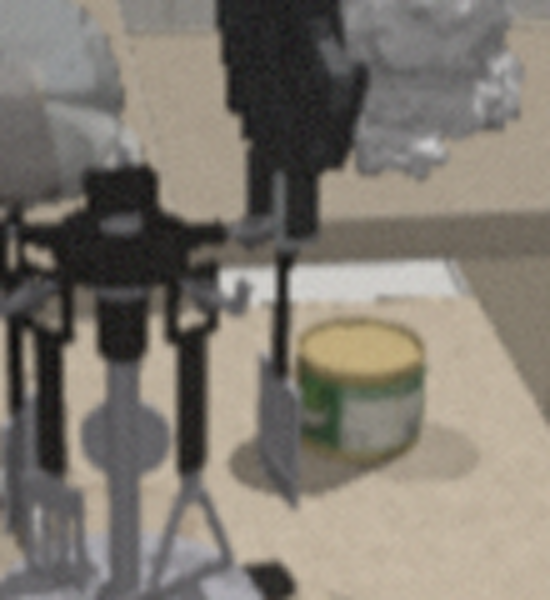

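It threaded without contact. The turner is at pixel x=282 and the roller at about 245. Now I'll lower it to feel for the rod.

```bash
python3 - <<'E'
from hlp import *
from rig import manip
h=manip.move_l(tcp(79,199),None,rate=30,threshold=3);o=st(manip)
if not h: h=manip.move_l(tcp(79,188),None,rate=10,threshold=2.5);o=st(manip);print(h)
print("eye z",o['ee_pos'][2]+10.6)
E
```

```text
t 18.95 pos [475.4 -54.9 188.1] F [ 0.4  0.1 -1.7] T [-0.03 -0.06  0.05] w 26.6
t 19.57 pos [475.7 -55.  183.3] F [-0.1 -0.2  3.3] T [-0.01  0.04  0.01] w 26.4
True
eye z 193.94397529678596
```

```bash
python3 - <<'E'
from hlp import *
from rig import manip
z=184.2+10.6
manip.move_l(tcp(79,z),None,rate=10); st(manip)
for r in (74,70,67,64,61,58,56,54.5):
    h=manip.move_l(tcp(r,z),None,rate=12,threshold=9); o=st(manip); print(h,"r",((o['ee_pos'][:2]-AX)@F2).round(2),"Frad",(o['contact_force'][:2]@F2).round(1))
    if h: break
shot("8"); crop("side","8",230,340,110,230,5)
E
```

```text
t 19.88 pos [475.3 -54.9 184. ] F [-0.  -0.9 -1.1] T [-0.   -0.04 -0.01] w 26.2
t 20.44 pos [480.5 -53.9 184.1] F [ 0.2 -0.8 -1.1] T [-0.01 -0.06  0.01] w 26.4
False r 73.94 Frad -0.1
t 20.93 pos [484.4 -53.1 184.2] F [-1.2 -0.2  0.6] T [ 0.02  0.12 -0.01] w 26.4
False r 70.03 Frad 1.2
t 21.32 pos [487.6 -52.4 184.3] F [-1.6  0.4  0.7] T [0.02 0.15 0.02] w 26.2
False r 66.7 Frad 1.5
t 21.73 pos [490.8 -51.8 184.3] F [-0.1  0.  -0.1] T [-0.01 -0.06 -0.03] w 26.3
False r 63.47 Frad 0.1
t 22.12 pos [493.6 -51.2 184.3] F [ 0.7 -1.   0.1] T [ 0.05 -0.1  -0.02] w 26.2
False r 60.6 Frad -0.5
t 22.52 pos [496.4 -50.5 184.2] F [ 1.8 -0.6  0.4] T [ 0.04 -0.09  0.  ] w 26.6
False r 57.67 Frad -1.6
t 22.84 pos [497.9 -50.1 184.1] F [ 0.5  0.2 -1.6] T [ 0.01 -0.01 -0.  ] w 26.3
False r 56.12 Frad -0.6
t 23.12 pos [499.5 -49.8 184.1] F [-0.1 -0.1 -0.1] T [-0.   -0.05  0.01] w 26.6
False r 54.5 Frad 0.2
```

View pics/side8.png

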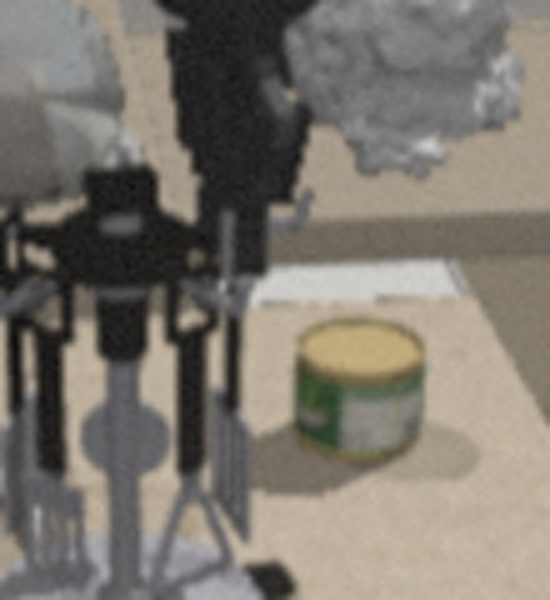

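The radial force went from resisting to assisting, which means the eye passed over the roller. Next I'll feel gently for the home stop.

```bash
python3 - <<'E'
from hlp import *
from rig import manip
h=manip.move_l(tcp(50.5,194.8),None,rate=8,threshold=3); o=st(manip); print(h,"r",((o['ee_pos'][:2]-AX)@F2).round(2),"Frad",(o['contact_force'][:2]@F2).round(1))
E
```

```text
t 23.63 pos [501.4 -49.2 183.7] F [-0.2 -1.   3.1] T [-0.02 -0.04 -0.01] w 26.4
True r 52.51 Frad 0.4
```

```bash
python3 - <<'E'
from hlp import *
from rig import manip
manip.move_l(tcp(53.3,194.6),None,rate=10); st(manip)
manip.move_gripper(29); st(manip)
manip.move_gripper(35); st(manip)
shot("9"); crop("side","9",230,340,110,230,5)
h=manip.move_l(tcp(53.5,212),None,rate=30,threshold=3); st(manip);print(h)
E
```

```text
t 23.88 pos [500.7 -49.6 183.9] F [ 0.3 -0.4 -0.6] T [-0.02 -0.04 -0.03] w 26.4
t 24.1 pos [500.6 -49.5 183.9] F [-0.4  0.4  0.1] T [-0.01 -0.02  0.01] w 29.3
t 24.33 pos [500.7 -49.6 184. ] F [0.2 0.4 0.3] T [-0.01  0.02 -0.01] w 35.2
t 25.17 pos [500.5 -49.6 201.4] F [-0.2  0.4 -0.4] T [-0.   -0.05 -0.03] w 34.9
False
```

View pics/side9.png

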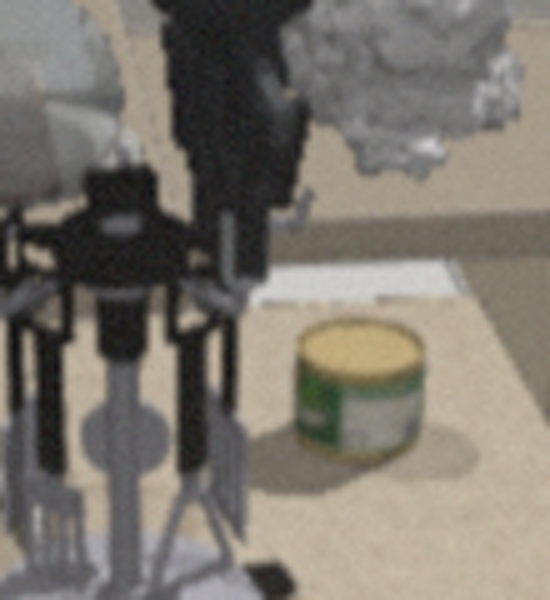

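```bash
python3 - <<'E'
from hlp import *
from rig import manip
h=manip.move_l(tcp(53.5,275),None,rate=60,threshold=4); st(manip);print(h)
manip.move_l([400,60,290],None,rate=150); manip.reach([380,230,290],ori(-60)); manip.dwell(1); st(manip)
shot("10"); crop("side","10",215,325,110,230,5); crop("top","10",225,335,130,250,5)
from meas import hooks
hooks("10")
f=np.load("side10.npz");u,v,P=cloud("side",f['d']);D=P[:,:2]-AX;r=D@F2;t=D@[-F2[1],F2[0]]
for lo in range(40,230,15):
    s=(P[:,2]>=lo)&(P[:,2]<lo+15)&(r>40)&(r<100)&(abs(t)<30)
    if s.sum(): print(lo,s.sum(),"r",np.percentile(r[s],[5,25,50,75,95]).round(1),"t",t[s].mean().round(1))
E
```

```text
t 26.37 pos [500.2 -49.5 263.9] F [-0.3  0.3  0.4] T [ 0.01 -0.02  0.09] w 35.1
False
t 29.24 pos [380. 230. 290.] F [-0.3  0.6 -0.5] T [-0.07 -0.01 -0.01] w 34.9
top centre [552.2 -39.8] hook dir -167.54 own -0.1 37 own zr [(61, 206), (63, 204), (65, 198), (67, 205), (70, 205), (72, 203), (75, 204), (78, 206), (80, 203), (83, 207), (86, 212), (89, 218), (91, 217)]
 bar ((552.418701171875, -39.98310470581055), (33.66150665283203, 13.57690143585205), 14.624813079833984)
 tab 47 [476.9 -56.    8. ] dir from centre -167.85
side centre [553.9 -35.4] hook dir -167.33 own 0.2 65 own zr [(60, 208), (61, 204), (62, 206), (64, 202), (64, 206), (66, 198), (67, 208), (69, 196), (71, 208), (72, 202), (73, 203), (76, 205), (79, 207), (81, 204), (84, 206), (86, 206), (87, 210), (89, 216), (89, 203), (90, 216), (91, 218), (93, 215)]
 bar ((553.1095581054688, -34.536338806152344), (34.212345123291016, 11.864239692687988), 10.290555953979492)
 tab 26 [477.2 -49.2   8. ] dir from centre -169.79
40 18 r [50.1 50.6 50.9 51.4 52.6] t -5.8
55 40 r [50.  50.7 51.1 51.5 52.3] t -2.2
70 46 r [50.1 50.8 51.4 52.  54.4] t -6.6
85 41 r [50.2 50.7 51.3 51.9 53.7] t -5.4
100 46 r [50.2 50.7 51.4 52.2 54.4] t -5.4
115 22 r [49.7 50.2 51.1 52.5 55.5] t -3.6
130 24 r [50.  50.8 51.2 52.7 54.9] t -3.4
145 22 r [50.  50.7 51.3 53.1 54.4] t -2.9
160 7 r [50.1 50.9 51.4 51.6 53. ] t -3.0
175 25 r [49.3 50.1 51.  52.4 54.7] t 0.6
190 58 r [44.  51.  60.1 67.2 83.3] t -4.1
205 67 r [43.9 50.6 62.1 84.5 89.9] t -2.3
```

View pics/side10.png

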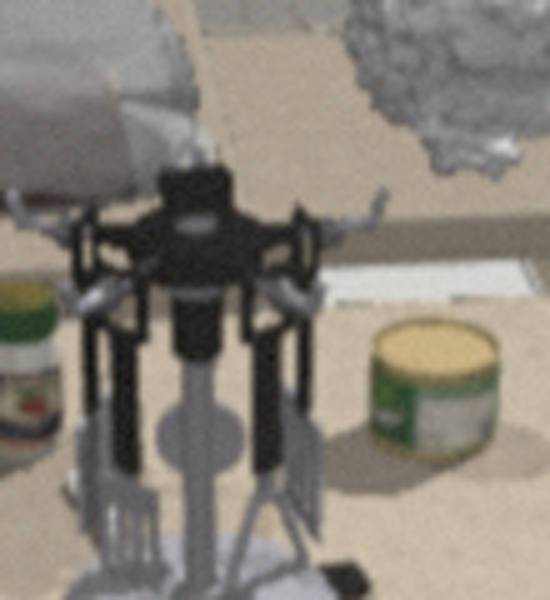

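View pics/top10.png

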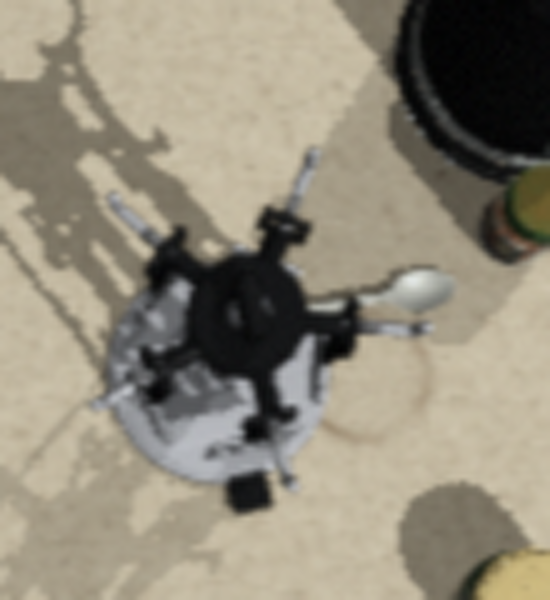

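The turner hangs straight at radius of about 51–54 mm, like the other four, inside the roller and at the home stop. The hook is still over the tab, so I'll hand it in.

```bash
python3 - <<'E'
from rig import manip
print(manip.close_job(), manip.get_obs()['time_s'])
E
```

```text
the job is handed in; nothing more can be done
the job is handed in; nothing more can be done
```

I turned the carousel until the empty hook was at the front, then hung the slotted turner on it, slid it past the roller to its home position and let go. I handed the job in at about 29 s; it reports no verdict.

- **Turning:** I turned the crown by its bar, with side forces under about 4 N. The hook ended at -167.5°.
- **Front alignment:** The tab was at -167.9° in the top camera and -169.8° in the side camera, so the hook is 0.5 to 2.5° off, depending on the camera.
- **Hanging:** Threading the eye met no contact. The feel for the rod put the crown's lift at about 11 mm. At each stop on the slide past the roller the force was under 2 N.
- **Home position:** My gentle feel for the stop ended at radius 52.5 mm. That reading was mostly vertical force (3 N), so it did not prove contact with the stop. The last side picture showed the turner hanging straight at about 51–54 mm, inside the roller and level with the other four utensils (nominal home is 54.5 mm).
- **Surroundings:** I saw no sign that the beans tin or spice jar had moved. The tuna tin was outside the final close-ups, but the arm did not go near it.
- **Camera disagreement:** The two cameras differed by 4 to 7 mm in y. I settled that from the bar grip, where the arm met almost no side force.

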